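Roll the sample cell into the lamp's V-block

ROBOT

A 6-joint arm with a two-finger parallel gripper is mounted at the origin on the work surface. World frame = base frame: x ahead of the robot, y to its left, z up, the work surface at z = 0. Lengths are in mm, angles in rad, forces in N, time in s.
With the tool pointing down it reaches from about 325 to 875 mm from the base axis. Payload 4.4 kg.
Tool frame: the origin (TCP) lies on the mounting face of the last link; the fingertips stand 173 mm ahead of it and the grasp point (between the pads) lies 155 mm ahead of it (pinch_z is the distance from the TCP to the grasp point, in mm); y points along the fingers, z is the direction in which the jaws open and shut, and the axes are right-handed (so a half turn about y gives the same grasp; the last joint's range is limited). The gripper opens to 85 mm and grips with 20 to 120 N. Pads are 22 mm wide; open, the fingers measure 114 mm over their backs; the gripper's body (76 mm by 85 mm) begins 54 mm behind the grasp point. The pads swing forward as they close: fully open they stand 13 mm farther back than shut.
Start: joints at [1.141, 0.207, 1.542, -0, 1.393, -0.15], TCP at [158.251, 552.798, 404.682] pointing down, gripper open.
Joint ranges: [-2.73, 2.73], [-0.86, 2.22], [0.23, 2.46], [-1.11, 4.25], [0.08, 2.63], [-2.82, 2.82]. Speed limits (rad/s): [2.79, 2.79, 3.14, 3.14, 3.14, 3.14].

INTERFACE

Orientations are given as [roll, pitch, yaw] about the fixed x, y, z axes, in that order (R = Rz(yaw) Ry(pitch) Rx(roll)).
In Python, from plant import get_state, grab_frame, get_calibration, close_job, pinch_z gives the robot as it stands. The module is installed in compiled form; this text tells all that it offers.
- The arm moves only by the shell command python3 -m jog 'ROWS' [FORCE]. ROWS is JSON, a list of rows, each a list of 3 entries, a list of its own where there are three numbers: the turn, a rotation vector about the tool's x, y, z in degrees, then the shift along the tool's x, y, z in units of 25 mm (1.0 is 25 mm), then the opening, from 0 (shut) to 1 (fully open). In form: [[[ax, ay, az], [dx, dy, dz], claw], ...]. A call has 1 to 20 rows; each row shifts and turns the pose as measured when the row begins, along the tool's axes as they then stand; what a row does not reach is not made up. A row lasts 1/8 s, in which the tool goes at most 62.5 mm and 10.7 degrees, less where a joint would pass 70% of its speed; a pose out of reach is approached as far as the arm can. A call is refused whole if a number of a shift passes 1 or a number of a turn 10.7, either way. A call with a gripper value outside its range is refused whole. The fingers move at their own pace and stop on an object; FORCE is the grip in N (left out, the last holds). Time passes only in rows, so rows that do not move let the fingers close. It gives the time, the measured TCP pose, the force and the opening at its end, in the units of the state.
- get_state(): the state, without advancing time (a new reading comes with each control period).
- grab_frame(name): name is "side" or "top" or "wrist"; returns the picture (420x560x3 uint8, red, green, blue); there is no depth.
- get_calibration(name): a dict with "fx", "fy", "cx", "cy" (pixels), "world_from_camera" (4x4, takes a point from camera to world coordinates). Camera axes: x right, y down, z forward; pixel columns grow to the right and rows downward; lengths in mm; the calibration is good to about 2 mm. A picture is of the moment at which its call begins: read the wrist's pose just before it. get_calibration takes no time and is no camera call; for the wrist camera it gives the pose at the moment of the call.
- close_job(): hands the job in, once; it reports no verdict.
The state is a dict: "clock": time; "joint_positions": joint angles; "joint_velocities": joint speeds; "joint_efforts": joint torques, N m; "ee_pos": TCP position; "ee_rot": TCP orientation; "wrist_force": force on the tool from outside, world axes, zero at the start; "moment": the same for the moment, N m; "gripper_width": finger opening in mm.
Only numpy, scipy, OpenCV 4.12 (cv2) and the standard library are available. Lean on these libraries where they do the work, as an engineer would, in place of code of your own. Each camera call takes 0.05 s, during which the arm holds its last target.

TASK

Roll the long steel sample cell along the bench and up the ramp into the V-block by pushing its side with the fingers, without lifting it, so that it rests down in the V with both ends sticking out of the block. Then open the lamp's shutter: draw its black knob fully towards the robot with a fingertip. Leave the other things on the bench where they are.

Things in the scene. Friction and masses are not known exactly. Their poses are not given: they have to be found in the camera images.
- cell: long stainless steel sample cell: a smooth plain cylinder, 36 mm diameter x 150 mm long, 0.5 to 0.8 kg, lying on the bench on the robot's side of the V-block. Origin at its centre (18 mm above the bench); its y axis is the cylinder's axis, its x and z axes turn as it rolls. Polished (friction about 0.3); it rolls a centimetre or so further when let go
- vblock: aluminium roll-on V-block, fixed, 100 mm long (y -50 to 50). Origin on the bench under the bottom of the V, at mid-length; x away from the robot, z up. Profile (mm): ramp from bench at x -73 up to a crest 16.5 high at x -18 to -14.5, down at 45 deg to the V's bottom at x 0 (2 high), up at 45 deg to 32 high at x 30. A seated cell: centre at x 0, 27.5 above the bench, axis along y
- lamp: grey lamp fixed at the V-block's +y end, with the V-block's own origin and axes. In mm: shutter frame y 140 to 165, x -75 to 35, 66 high; snout behind it y 165 to 230, x -30 to 30, 62 high; lamp house y 230 to 410, x -75 to 75, 173 high
- shutter_knob (a point): middle of the shutter's upright black knob, 18 mm diameter x 26 mm, from 82 to 108 mm above the bench, on an 8 mm stem that comes out of a slot in the top of the shutter frame (66 mm high). It slides along the V-block's -x direction (towards the robot); its axes are those of the V-block
- shutter (a joint): travel of the shutter in m: 0 shut, 0.045 fully open (end stop); grows as the knob moves along the V-block's -x. Friction about 1.5 N; stays where it is left
- short_cell: short steel sample cell, 36 mm diameter x 50 mm, standing on end; origin at the centre of its underside; not part of the job
- beaker: small glass beaker, 50 mm diameter x 60 mm; origin at the centre of its underside; not part of the job
- driver: screwdriver 150 mm long lying behind the V-block; origin on the bench below its middle; not part of the job
- reagent: amber bottle, 62 mm diameter x 125 mm; origin at the centre of its underside; not part of the job
- washbottle: white wash bottle with bent spout, 60 mm diameter x 178 mm; origin at the centre of its underside; not part of the job
- vial_rack: grey block with glass vials, 70 x 130 x 65 mm; origin at the centre of its underside; not part of the job
- tweezers: steel tweezers, 125 mm long, 6 mm high, lying; origin at the middle of the underside; not part of the job
Not all that is in view belongs to the job. What is shaped like the cell but blue, orange or red is not meant.

How it is judged (in metres and radians):
On the way, in this order (a step that is already met when the one before it is completed fails the run):
1. the cell rolls (turns over about its own axis) along the bench or ramp (angle between cell's own z axis and vertical above 1.5 rad and height (world z) of cell below 0.036 m and x of cell in the frame of vblock below -0.02 m), for 0.1 s.
2. the cell rests in the V while the shutter is still shut (x of cell in the frame of vblock between -0.004 and 0.004 m and y of cell in the frame of vblock between -0.025 and 0.025 m and z of cell in the frame of vblock between 0.0235 and 0.0315 m and angle between the y axis of cell and the y axis of vblock, either way round below 0.06 rad and linear speed of cell below 0.01 m/s and value of joint shutter below 0.012 m), for 0.3 s.
3. the shutter is drawn fully open (value of joint shutter above 0.041 m), for 0.2 s.
At the end, for the whole second after the job is handed in: the cell lies at rest in the V: centre within 4 mm of the V's centre line and of its seated height, axis within 0.06 rad of the V, and both ends sticking out of the block (centre within 25 mm of the block's middle); the shutter is within 4 mm of fully open (x of cell in the frame of vblock between -0.004 and 0.004 m and y of cell in the frame of vblock between -0.025 and 0.025 m and z of cell in the frame of vblock between 0.0235 and 0.0315 m and angle between the y axis of cell and the y axis of vblock, either way round below 0.06 rad and linear speed of cell below 0.01 m/s and value of joint shutter above 0.041 m); the robot touches nothing.
It fails at once if the cell is lifted off the bench or over the V-block (height (world z) of cell above 0.045 m or (x of cell in the frame of vblock below -0.09 m and height (world z) of cell above 0.028 m)).
It fails at once if one of the other things is knocked over or shifted by more than 2 cm (distance of any of short_cell, beaker, driver, reagent, washbottle, vial_rack, tweezers from where it was at the start of the episode above 0.02 m or angle between any of short_cell, beaker, reagent, washbottle, vial_rack, tweezers's own z axis and vertical above 0.5 rad).
It also fails if it takes over 48 s, if anything falls off the work surface, if the arm or the gripper's body presses on something with over 40 N, if the wrist force passes 120 N, or if a joint passes its speed limit or range.

## Working session

There is one attempt and no reset: what is moved stays moved. The work goes in short steps, Python scripts to look and compute and a shell command to move; the robot and the scene stay as the last step left them, time stands still between calls to the robot, and variables do not carry over. Pictures are saved under pics/ and viewed, and the job is handed in when it is done.

```bash
mkdir -p pics; python3 - <<'E'
from plant import *
import cv2
s=get_state();print(s)
print(pinch_z)
for n in ("side","top","wrist"):
    c=get_calibration(n);print(n,{k:(v if not hasattr(v,'round') else v) for k,v in c.items()})
    cv2.imwrite(f"pics/{n}0.png",grab_frame(n)[:,:,::-1])
E
```

```text
{'clock': 0.0, 'joint_positions': array([ 1.14151661e+00,  2.07461790e-01,  1.54300667e+00,  5.69741363e-05,
        1.39347987e+00, -1.50487194e-01]), 'joint_velocities': array([ 0.00144796,  0.00041098, -0.00121246,  0.00054987, -0.0003544 ,
        0.00094442]), 'joint_efforts': array([-6.72976676e-04, -3.83030891e+01, -2.91585499e+01, -4.91297124e-04,
        1.07644251e-02, -1.14111899e-05]), 'ee_pos': array([158.07663878, 552.457583  , 403.47655357]), 'ee_rot': array([-1.57311697e+00,  4.08585529e-04, -2.78803113e-01]), 'wrist_force': array([-0.3948949 ,  0.40280529, -0.09353995]), 'moment': array([0.00538606, 0.03364577, 0.02418409]), 'gripper_width': 85.49586575731435}
154.70000000000002
side {'fx': 455.44185095350116, 'fy': 455.44185095350116, 'cx': 277.3422208431877, 'cy': 206.8359855604649, 'world_from_camera': array([[ 9.15657422e-01, -2.94993935e-01,  2.73038575e-01,
         1.43605684e+02],
       [-4.01546546e-01, -6.40516305e-01,  6.54598529e-01,
        -9.57712413e+02],
       [-1.82169365e-02, -7.09025699e-01, -7.04947304e-01,
         1.09723536e+03],
       [ 0.
[... 315 characters left out ...]
.53563957e-02, -6.26375533e-03,
        -3.88266720e+01],
       [ 4.81109224e-03, -5.69507457e-02, -9.98365397e-01,
         1.10932389e+03],
       [ 0.00000000e+00,  0.00000000e+00,  0.00000000e+00,
         1.00000000e+00]])}
wrist {'fx': 296.0697527128069, 'fy': 296.0697527128069, 'cx': 278.35320040853134, 'cy': 208.8307787692677, 'world_from_camera': array([[ 2.73138875e-01,  9.21701038e-01,  2.75431211e-01,
         8.81815835e+01],
       [ 9.61971471e-01, -2.60971146e-01, -8.06532740e-02,
         5.72284469e+02],
       [-2.45860772e-03,  2.86986511e-01, -9.57931468e-01,
         3.73698633e+02],
       [ 0.00000000e+00,  0.00000000e+00,  0.00000000e+00,
         1.00000000e+00]])}
```

View pics/top0.png

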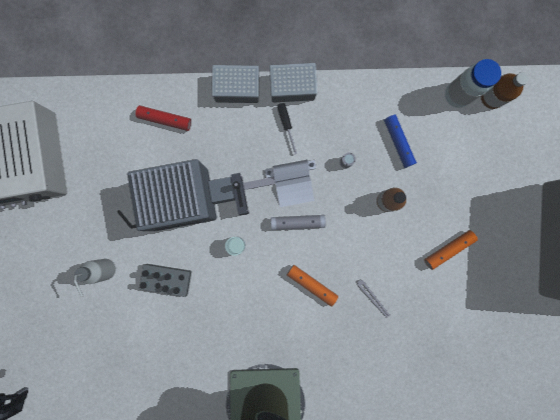

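View pics/side0.png

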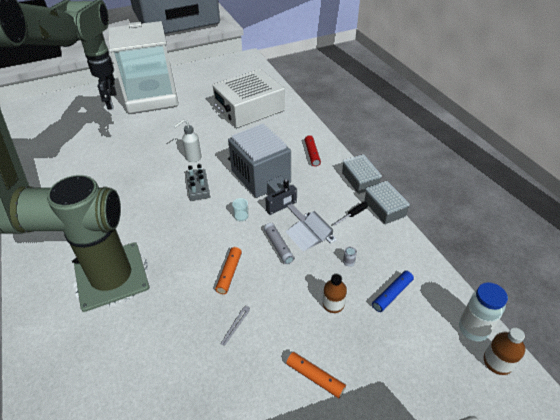

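Top view candidates: steel cylinder (298,223); orange (313,285) and (452,250), blue (400,141), red (163,118), short steel cell standing (348,160). By description, the steel one at (298,223), with the V-block at (293,183). I'll check it close up.

```bash
python3 - <<'E'
import cv2
a=cv2.imread("pics/top0.png")[140:260,190:370];b=cv2.imread("pics/side0.png")[165:285,215:365]
cv2.imwrite("pics/c1.png",cv2.resize(a,None,fx=4.4,fy=4.4,interpolation=cv2.INTER_CUBIC))
cv2.imwrite("pics/c2.png",cv2.resize(b,None,fx=5,fy=5,interpolation=cv2.INTER_CUBIC))
E
```

```text
(no output)
```

View pics/c1.png

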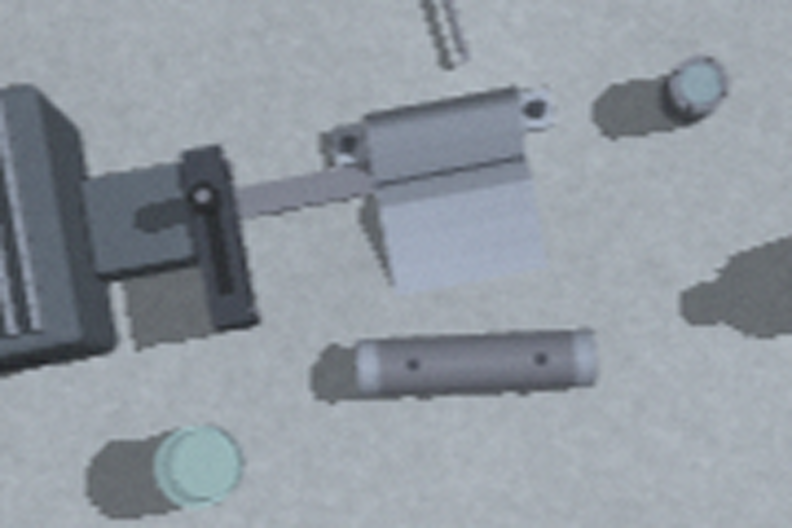

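View pics/c2.png

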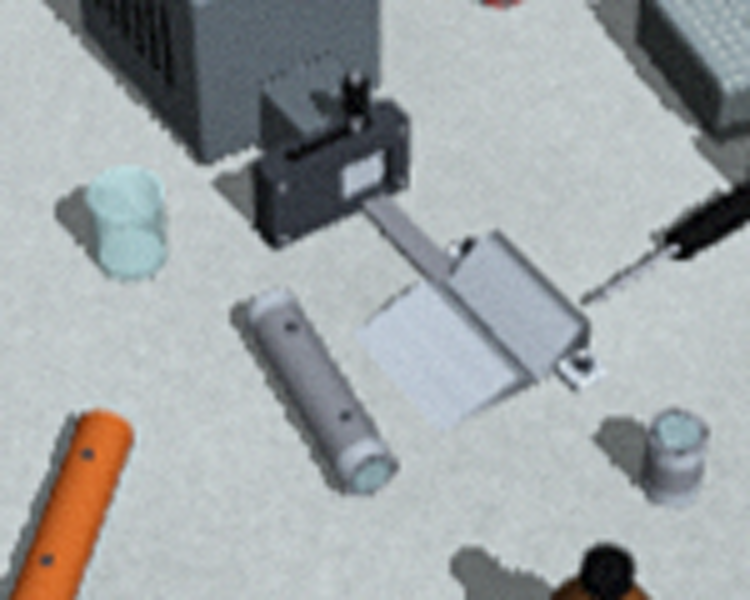

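```bash
cat > h.py <<'E'
import numpy as np
from plant import *
def ray(n,u,v,z,c=None):
    c=c or get_calibration(n);T=np.array(c["world_from_camera"])
    d=T[:3,:3]@[(u-c["cx"])/c["fx"],(v-c["cy"])/c["fy"],1];o=T[:3,3]
    return o+d*(z-o[2])/d[2]
def proj(n,p,c=None):
    c=c or get_calibration(n);T=np.array(c["world_from_camera"])
    q=T[:3,:3].T@(np.array(p)-T[:3,3]);return np.array([c["fx"]*q[0]/q[2]+c["cx"],c["fy"]*q[1]/q[2]+c["cy"]])
E
python3 - <<'E'
from h import *
t=lambda U,V,z:ray("top",(U+.5)/4.4-.5+190,(V+.5)/4.4-.5+140,z)
s=lambda U,V,z:ray("side",(U+.5)/5-.5+215,(V+.5)/5-.5+165,z)
for nm,f,U,V,z in [("foot L",t,397,290,0),("foot R",t,545,262,0),("V L",t,375,186,2),("V R",t,527,156,2),("top L",t,360,118,32),("top R",t,518,88,32),
 ("knob",t,203,194,108),("cellL",t,357,368,18),("cellR",t,597,357,18),("beaker",t,200,466,60),("short",t,697,82,50),
 ("s foot L",s,357,330,0),("s foot R",s,447,428,0),("s topL",s,490,232,32),("s topR",s,588,325,32),("s knob",s,356,78,108),("s cellL",s,270,297,25),("s cellR",s,372,475,18)]:
    print(nm,f(U,V,z).round(1))
E
```

```text
foot L [549.4 -54.3   0. ]
foot R [ 565.1 -150.7    0. ]
V L [617.2 -41.8   2. ]
V R [ 634.3 -140.9    2. ]
top L [656.8 -33.3  32. ]
top R [ 673.4 -133.8   32. ]
knob [601.4  59.4 108. ]
cellL [499.2 -27.3  18. ]
cellR [ 502.3 -180.    18. ]
beaker [441.1  69.2  60. ]
short [ 671.1 -243.8   50. ]
s foot L [550.2 -50.8   0. ]
s foot R [ 567.1 -149.     0. ]
s topL [653.5 -34.7  32. ]
s topR [ 672.3 -134.    32. ]
s knob [601.5  62.5 108. ]
s cellL [501.9 -22.1  25. ]
s cellR [ 503.1 -176.4   18. ]
```

The close crop shows a plain steel cylinder with two dark marks, in front of the V-block, so it is the cell. Its axis yaw is about 1.1°, the V-block's yaw about 9.5° with its origin near (630,-89.5), and the knob is near (601,61). Turning the tool to the V-block's yaw first.

```bash
python3 -m jog '[[[0,-8.5,0],[0,0,0],1],[[0,-8.5,0],[0,0,0],1],[[0,-8.5,0],[0,0,0],1],[[0,0,0],[0,0,0],1]]'; python3 - <<'E'
from h import *
print(get_state()["ee_rot"])
E
```

```text
clock: 0.65
ee_pos: [157.9, 551.9, 401.7]
ee_rot: [-1.576, 0.003, 0.179]
wrist_force: [-0.4, 0.1, 0.7]
gripper_width: 85.3
[-1.57561437  0.00333023  0.17889575]
```

```bash
python3 -m jog '[[[0,0,0],[0.24,0,-1],1],[[0,0,0],[0.24,0,-1],1],[[0,0,0],[0.24,0,-1],1],[[0,0,0],[0.24,0,-1],1],[[0,0,0],[0.24,0,-1],1],[[0,0,0],[0.24,0,-1],1],[[0,0,0],[0.24,0,-1],1],[[0,0,0],[0.24,0,-1],1],[[0,0,0],[0.24,0,-1],1],[[0,0,0],[0.24,0,-1],1],[[0,0,0],[0.24,0,-1],1],[[0,0,0],[0.24,0,-1],1],[[0,0,0],[0.24,0,-1],1],[[0,0,0],[0.24,0,-1],1],[[0,0,0],[0.24,0,-1],1],[[0,0,0],[0.24,0,-1],1],[[0,0,0],[0.24,0,-1],1],[[0,0,0],[0.24,0,-1],1]]'
```

```text
clock: 2.9
ee_pos: [337.2, 110.9, 402.3]
ee_rot: [-1.577, 0.002, 0.132]
wrist_force: [1.0, 0.8, -1.5]
gripper_width: 85.4
```

```bash
python3 -m jog '[[[0,-2,0],[0.31,0,-1],1],[[0,0,0],[0.31,0.2,-1],1],[[0,0,0],[0.31,0.4,-1],1],[[0,0,0],[0.31,0.6,-1],1],[[0,0,0],[0.31,0.6,-1],1],[[0,0,0],[0.31,0.6,-1],1],[[0,0,0],[0.31,0.8,-1],1],[[0,0,0],[0.31,0.8,-1],1],[[0,0,0],[0.31,0.8,-0.8],1],[[0,0,0],[0.31,0.8,-0.6],1],[[0,0,0],[0,0,0],1]]'; python3 - <<'E'
from h import *
import cv2
s=get_state();print(s["ee_pos"],s["ee_rot"],s["gripper_width"]);from plant import pinch_z as p;print(p)
for n in("side","top","wrist"):
    cv2.imwrite(f"pics/{n}1.png",grab_frame(n)[:,:,::-1])
a=cv2.imread("pics/side1.png")[150:300,200:400];cv2.imwrite("pics/c3.png",cv2.resize(a,None,fx=4,fy=4,interpolation=cv2.INTER_CUBIC))
E
```

```text
clock: 4.28
ee_pos: [452.8, -120.1, 261.0]
ee_rot: [-1.578, -0.003, 0.133]
wrist_force: [-1.1, 0.4, 0.2]
gripper_width: 85.4
[ 452.77011453 -120.12976193  261.03118347] [-1.57776846 -0.00315624  0.13345268] 85.39462081394464
154.70000000000002
```

View pics/c3.png

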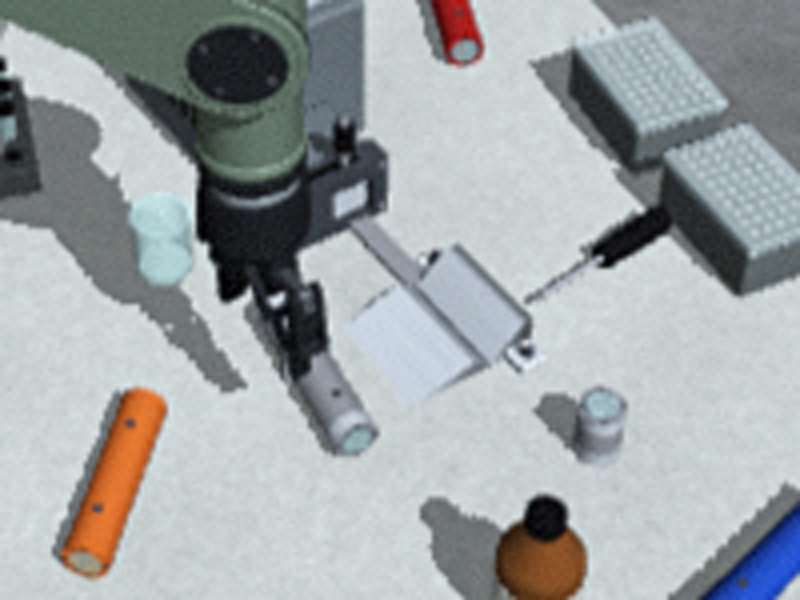

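View pics/wrist1.png

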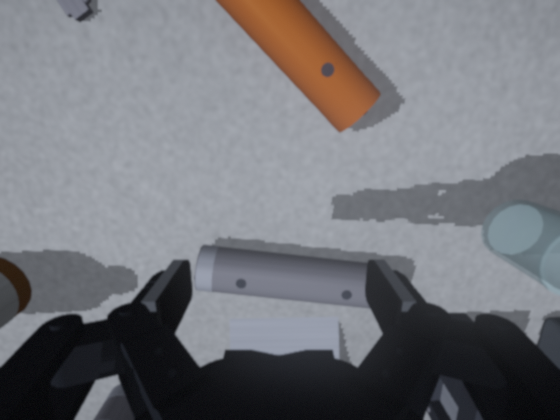

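```bash
python3 - <<'E'
from h import *
from scipy.spatial.transform import Rotation as R
s=get_state();r=R.from_euler('xyz',s["ee_rot"]).as_matrix();c=get_calibration("wrist")
T=c["world_from_camera"];print("cam in tool",(r.T@(T[:3,3]-s["ee_pos"])).round(1))
print("shift needed to pre-contact xyz(tool)",(r.T@(np.array([448,-111,s['ee_pos'][2]])-s["ee_pos"])).round(1))
for x in(-11,11):
  for y in(150,160,173):
    for z in(-42.7,42.7): print(x,y,z,proj("wrist",s["ee_pos"]+r@[x,y,z],c).round(0))
E
```

```text
cam in tool [-72.8  29.9  -0.3]
shift needed to pre-contact xyz(tool) [-3.9 -0.1  8.9]
-11 150 -42.7 [184. 264.]
-11 150 42.7 [374. 264.]
-11 160 -42.7 [190. 254.]
-11 160 42.7 [368. 254.]
-11 173 -42.7 [197. 243.]
-11 173 42.7 [361. 244.]
11 150 -42.7 [188. 306.]
11 150 42.7 [370. 306.]
11 160 -42.7 [194. 294.]
11 160 42.7 [364. 294.]
11 173 -42.7 [200. 281.]
11 173 42.7 [357. 281.]
```

Side crop: gripper stands behind the cell, clear of beaker and V-block. Wrist view: the fingertips are at (180,262) and (372,262), which puts the open tips about 160 mm ahead of the TCP. Lowering behind the cell.

```bash
python3 -m jog '[[[0,-2,0],[-0.3,0,0.36],1],[[0,-0.5,0],[0,0.8,0],1],[[0,0,0],[0,0.8,0],1],[[0,0,0],[0,0.8,0],1],[[0,0,0],[0,0.6,0],1],[[0,0,0],[0,0.4,0],1],[[0,0,0],[0,0.2,0],1],[[0,0,0],[0,0,0],1]]'; python3 - <<'E'
from h import *
import cv2
s=get_state();print(s["ee_pos"],s["ee_rot"],s["wrist_force"])
cv2.imwrite("pics/wrist2.png",grab_frame("wrist")[:,:,::-1])
a=grab_frame("side")[200:290,230:350,::-1];cv2.imwrite("pics/c4.png",cv2.resize(a,None,fx=6,fy=6,interpolation=cv2.INTER_CUBIC))
E
```

```text
clock: 5.42
ee_pos: [444.0, -107.5, 176.0]
ee_rot: [-1.585, -0.014, 0.191]
wrist_force: [-0.0, -0.2, 0.1]
gripper_width: 85.3
[ 443.96010991 -107.48249079  175.97834989] [-1.58477515 -0.01404673  0.19070601] [-0.04614161 -0.18981118  0.10274357]
```

View pics/c4.png

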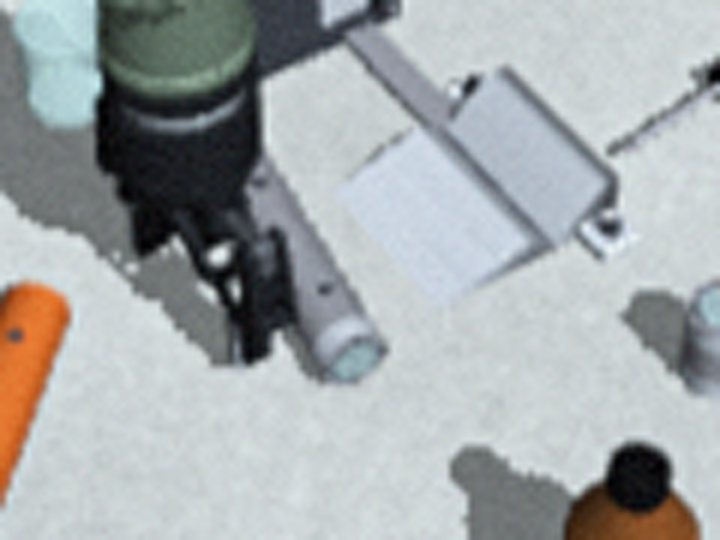

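View pics/wrist2.png

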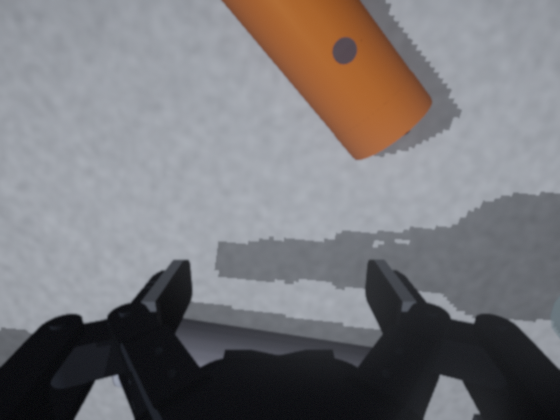

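```bash
python3 -m jog '[[[0.8,1.4,0],[0,0.25,0],1],[[0,0,0],[0,0.15,0],1],[[0,0,0],[0,0,0],1]]'; python3 - <<'E'
from h import *
s=get_state();print(s["ee_pos"],s["ee_rot"],s["wrist_force"])
E
```

```text
clock: 5.9
ee_pos: [445.0, -108.1, 166.5]
ee_rot: [-1.571, -0.017, 0.164]
wrist_force: [0.6, -0.2, 0.1]
gripper_width: 85.4
[ 444.97099465 -108.12333382  166.53889141] [-1.57114482 -0.01671998  0.16415884] [ 0.63867087 -0.19108333  0.09451644]
```

```bash
python3 -m jog '[[[0,0,0],[0.4,0,0],1],[[0,0,0],[0.25,0,0],1],[[0,0,0],[0.25,0,0],1],[[0,0,0],[0.25,0,0],1],[[0,0,0],[0.25,0,0],1],[[0,0,0],[0.2,0,0],1],[[0,0,0],[0,0,0],1]]'; python3 - <<'E'
from h import *
import cv2
s=get_state();print(s["ee_pos"],s["ee_rot"],s["wrist_force"])
a=grab_frame("top")[140:260,190:370,::-1];cv2.imwrite("pics/c5.png",cv2.resize(a,None,fx=4.4,fy=4.4,interpolation=cv2.INTER_CUBIC))
a=grab_frame("side")[200:290,230:350,::-1];cv2.imwrite("pics/c6.png",cv2.resize(a,None,fx=6,fy=6,interpolation=cv2.INTER_CUBIC))
E
```

```text
clock: 6.78
ee_pos: [488.0, -101.1, 167.5]
ee_rot: [-1.572, -0.018, 0.165]
wrist_force: [-0.7, -0.1, 0.2]
gripper_width: 85.6
[ 488.00192501 -101.0859055   167.53624052] [-1.57173052 -0.01794589  0.16462046] [-0.74774239 -0.07392466  0.24620199]
```

View pics/c5.png

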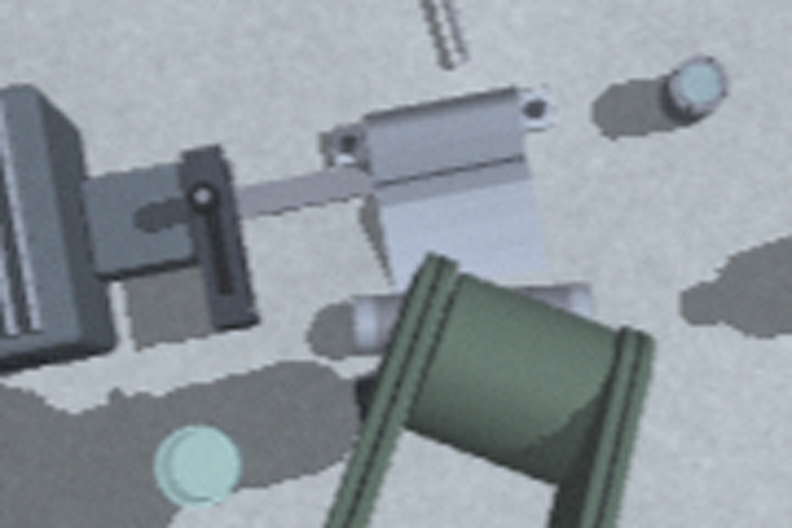

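View pics/c6.png

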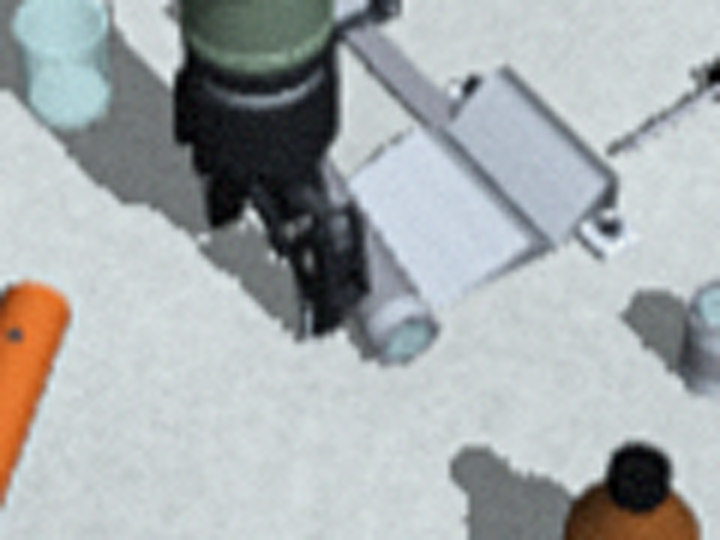

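Top crop: the cell has rolled about 28 mm to (475,318) and is slightly ahead of the fingers, still turned about 7° relative to the V. Pushing on towards the ramp, where gravity seats it back on both fingers.

```bash
python3 -m jog '[[[0,0,0],[0.2,0,0],1],[[0,0,0],[0.2,0,0],1],[[0,0,0],[0.2,0,0],1],[[0,0,0],[0.2,0,0],1],[[0,0,0],[0.2,-0.02,0],1],[[0,0,0],[0.2,-0.02,0],1],[[0,0,0],[0.2,-0.02,0],1],[[0,0,0],[0.2,-0.02,0],1],[[0,0,0],[0.2,-0.02,0],1],[[0,0,0],[0.2,-0.02,0],1],[[0,0,0],[0,0,0],1],[[0,0,0],[0,0,0],1]]'; python3 - <<'E'
from h import *
import cv2
s=get_state();print(s["ee_pos"],s["ee_rot"],s["wrist_force"])
a=grab_frame("top")[140:260,190:370,::-1];cv2.imwrite("pics/c7.png",cv2.resize(a,None,fx=4.4,fy=4.4,interpolation=cv2.INTER_CUBIC))
a=grab_frame("side")[200:290,230:350,::-1];cv2.imwrite("pics/c8.png",cv2.resize(a,None,fx=6,fy=6,interpolation=cv2.INTER_CUBIC))
E
```

```text
clock: 8.38
ee_pos: [533.7, -92.1, 168.5]
ee_rot: [-1.565, 0.004, 0.165]
wrist_force: [-1.6, -0.1, 0.8]
gripper_width: 85.2
[533.68666287 -92.08026126 168.5465525 ] [-1.56515941  0.00421391  0.16521892] [-1.64239049 -0.06869879  0.84678383]
```

View pics/c7.png

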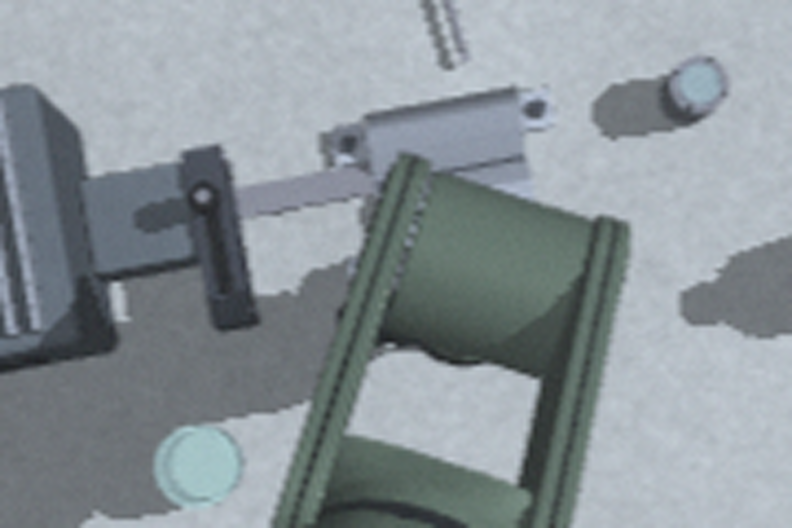

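View pics/c8.png

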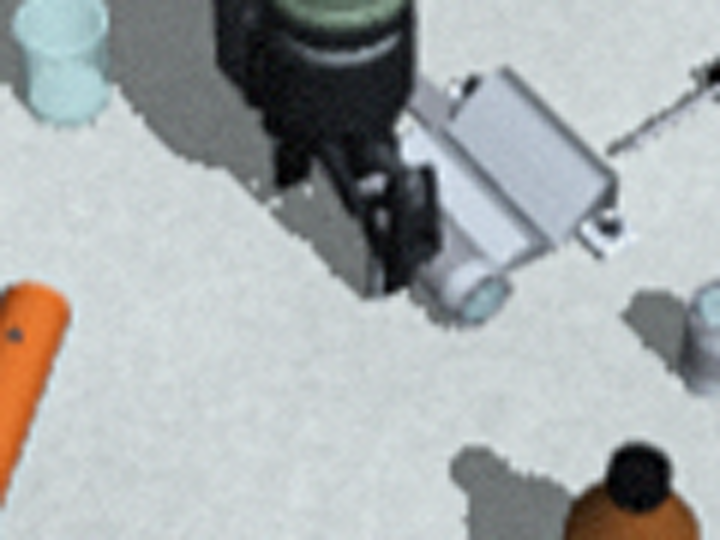

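```bash
python3 - <<'E'
from h import *
p=ray("side",310.4,249.1,21);a=.1655
d=p[:2]-[630,-89.5];print(p, d@[np.cos(a),np.sin(a)], d@[-np.sin(a),np.cos(a)])
E
```

```text
[ 578.69935287 -168.70633619   21.        ] -63.64856953027572 -69.6725174289314
```

Right end at V-block y=-70, so the cell's centre is at about y=+5; it is on the ramp and parallel. Pushing up, raising the tips with the ramp.

```bash
python3 -m jog '[[[0,0,0],[0.2,-0.06,0],1],[[0,0,0],[0.2,-0.06,0],1],[[0,0,0],[0.2,-0.06,0],1],[[0,0,0],[0.2,-0.06,0],1],[[0,0,0],[0.2,-0.06,0],1],[[0,0,0],[0.2,-0.06,0],1],[[0,0,0],[0.2,-0.06,0],1],[[0,0,0],[0.2,-0.06,0],1],[[0,0,0],[0.15,-0.06,0],1],[[0,0,0],[0,0,0],1]]'; python3 - <<'E'
from h import *
import cv2
s=get_state();print(s["ee_pos"],s["ee_rot"],s["wrist_force"])
d=s["ee_pos"][:2]-[630,-89.5];print("vbx",d@[.9863,.1647],d@[-.1647,.9863])
a=grab_frame("side")[200:290,230:350,::-1];cv2.imwrite("pics/c9.png",cv2.resize(a,None,fx=6,fy=6,interpolation=cv2.INTER_CUBIC))
E
```

```text
clock: 9.72
ee_pos: [565.9, -86.0, 179.0]
ee_rot: [-1.557, 0.05, 0.166]
wrist_force: [-0.6, -0.9, -0.5]
gripper_width: 85.4
[565.9268631  -86.03249412 178.95354748] [-1.55669777  0.05047176  0.16583915] [-0.63861459 -0.88764805 -0.52714233]
vbx -62.62423670231581 13.972846693022847
```

View pics/c9.png

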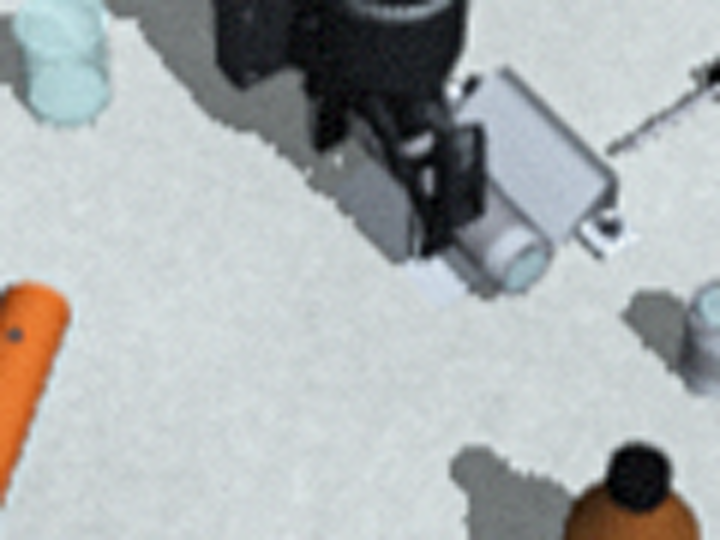

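```bash
python3 -m jog '[[[0,0,-0.8],[0.15,-0.05,0],1],[[0,0,-0.8],[0.15,-0.05,0],1],[[0,0,-0.8],[0.15,-0.05,0],1],[[0,0,-0.8],[0.12,-0.05,0],1],[[0,0,0],[0,0,0],1]]'; python3 - <<'E'
from h import *
import cv2
s=get_state();print(s["ee_pos"],s["ee_rot"],s["wrist_force"])
d=s["ee_pos"][:2]-[630,-89.5];print("vbx",d@[.9863,.1647],d@[-.1647,.9863])
a=grab_frame("side")[200:290,230:350,::-1];cv2.imwrite("pics/c10.png",cv2.resize(a,None,fx=6,fy=6,interpolation=cv2.INTER_CUBIC))
E
```

```text
clock: 10.4
ee_pos: [575.9, -83.9, 182.4]
ee_rot: [-1.553, 0.01, 0.166]
wrist_force: [-0.0, -0.8, 0.2]
gripper_width: 85.1
[575.91164029 -83.90510802 182.39047895] [-1.55331073  0.00965213  0.16585739] [-0.04645419 -0.79679038  0.16041225]
vbx -52.42587046908044 14.426594808126044
```

View pics/c10.png

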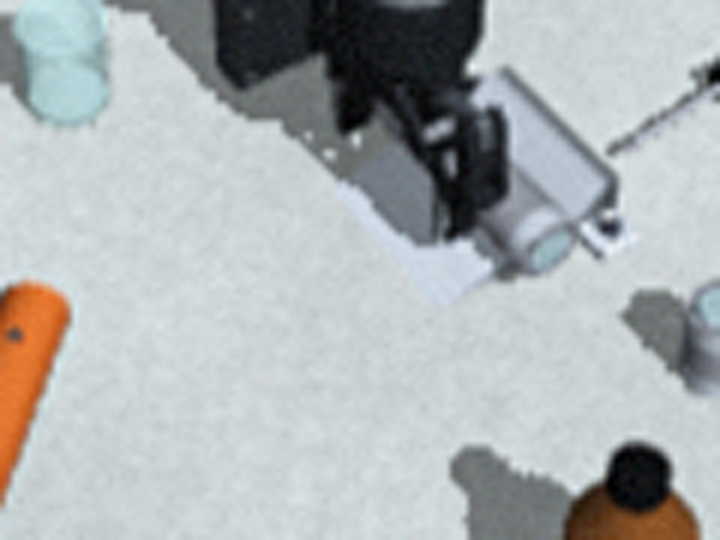

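```bash
python3 -m jog '[[[0,0,-0.3],[0.14,-0.04,0],1],[[0,0,-0.3],[0.14,-0.04,0],1],[[0,0,-0.2],[0.14,-0.03,0],1],[[0,0,0],[0.14,-0.03,0],1],[[0,0,0],[0.08,0,0],1],[[0,0,0],[0,0,0],1]]'; python3 - <<'E'
from h import *
import cv2
s=get_state();print(s["ee_pos"],s["ee_rot"],s["wrist_force"])
d=s["ee_pos"][:2]-[630,-89.5];print("vbx",d@[.9863,.1647],d@[-.1647,.9863])
a=grab_frame("side")[200:290,230:350,::-1];cv2.imwrite("pics/c11.png",cv2.resize(a,None,fx=6,fy=6,interpolation=cv2.INTER_CUBIC))
E
```

```text
clock: 11.2
ee_pos: [593.6, -81.0, 186.4]
ee_rot: [-1.554, -0.006, 0.166]
wrist_force: [-0.9, -0.0, 0.6]
gripper_width: 85.6
[593.57502935 -80.97474432 186.38263386] [-1.55393719 -0.00625582  0.16612866] [-0.86877432 -0.03962614  0.5770261 ]
vbx -34.5218389378771 14.407652345093737
```

View pics/c11.png

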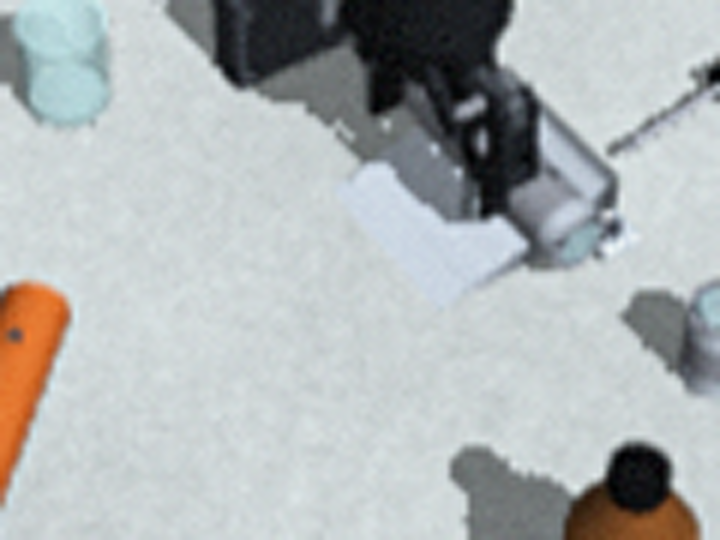

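```bash
python3 -m jog '[[[0,0,0],[-0.5,-0.1,0],1],[[0,0,0],[-1,-0.5,0],1],[[0,0,0],[-1,-1,0],1],[[0,0,0],[-1,-1,0],1],[[0,0,0],[-1,-1,0],1],[[0,0,0],[-1,-1,0.5],1],[[0,0,0],[-0.5,-0.5,1],0.3],[[0,0,0],[0,0,0],0]]'; python3 - <<'E'
from h import *
import cv2
s=get_state();print(s["ee_pos"],s["ee_rot"],s["wrist_force"])
a=grab_frame("side")[165:285,215:365,::-1];cv2.imwrite("pics/c12.png",cv2.resize(a,None,fx=5,fy=5,interpolation=cv2.INTER_CUBIC))
a=grab_frame("top")[140:260,190:370,::-1];cv2.imwrite("pics/c13.png",cv2.resize(a,None,fx=4.4,fy=4.4,interpolation=cv2.INTER_CUBIC))
cv2.imwrite("pics/w13.png",grab_frame("wrist")[:,:,::-1])
E
```

```text
clock: 12.25
ee_pos: [429.4, -71.0, 316.5]
ee_rot: [-1.554, -0.009, 0.165]
wrist_force: [0.7, -0.7, 0.9]
gripper_width: 51.3
[429.43588767 -70.96133444 316.4629884 ] [-1.55409765 -0.00891345  0.16503799] [ 0.67739845 -0.65628839  0.93135847]
```

View pics/c12.png

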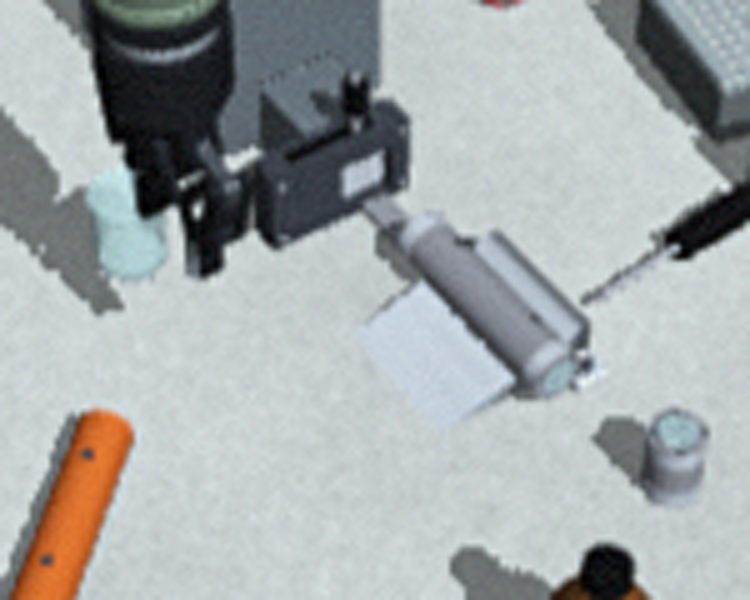

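View pics/c13.png

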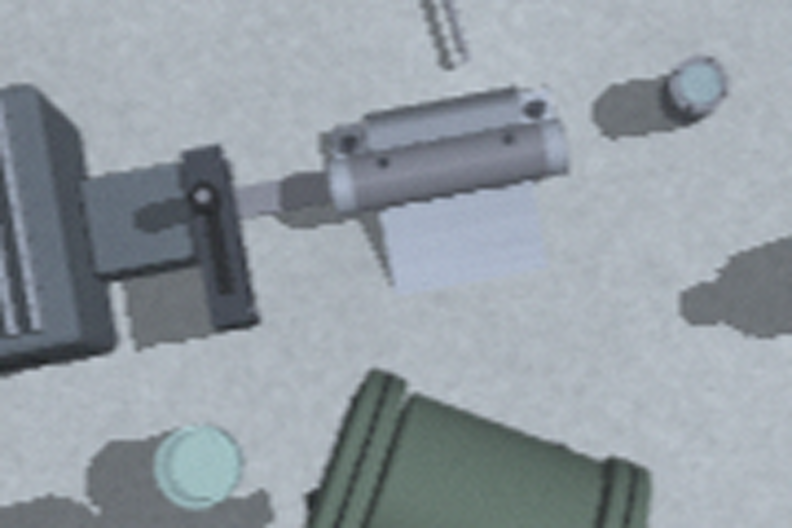

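View pics/w13.png

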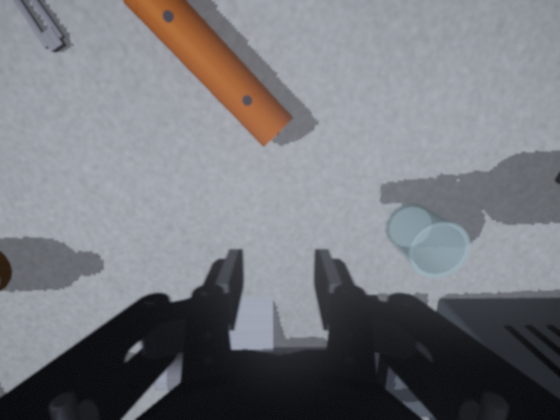

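Side and top crops: the cell lies down in the V, from (330,190) to (567,145) in the top crop, parallel to the block and with both ends proud. The shutter knob at (203,194) is still shut. Now over the knob with the gripper shut.

```bash
python3 - <<'E'
from h import *
t=lambda U,V,z:ray("top",(U+.5)/4.4-.5+190,(V+.5)/4.4-.5+140,z)
a=.1655
for U,V,z in[(330,188,27.5),(567,146,27.5),(203,194,108)]:
    p=t(U,V,z);d=p[:2]-[630,-89.5];print(p.round(1),d@[np.cos(a),np.sin(a)], d@[-np.sin(a),np.cos(a)])
E
python3 -m jog '[[[-1,0,0],[0,-0.8,0],0],[[0,0,0],[0.92,0,0.41],0],[[0,0,0],[0.92,0,0.41],0],[[0,0,0],[0.92,0,0.41],0],[[0,0,0],[0.92,0,0.41],0],[[0,0,0],[0.92,0,0.41],0],[[0,0,0],[0.92,0,0.41],0],[[0,0,0],[0.92,0,0.41],0],[[0,0,0],[0.92,0,0.41],0],[[0,0,0],[0.92,0,0.41],0],[[0,0,0],[0.92,0,0.41],0],[[0,0,0],[0,0,0],0]]'
```

```text
[613.3 -13.2  27.5] -3.8561305835516886 78.03687047052638
[ 636.4 -164.2   27.5] -6.015493548426996 -74.68043234942127
[601.4  59.4 108. ] -3.718806368299456 151.568549922421
clock: 13.9
ee_pos: [656.9, 65.2, 345.5]
ee_rot: [-1.582, -0.014, 0.159]
wrist_force: [-0.8, 0.3, 0.2]
gripper_width: -0.0
```

```bash
python3 -m jog '[[[0.6,0,0.8],[-0.4,0.5,0.1],0],[[0,0,0],[0,0.8,0],0],[[0,0,0],[0,0.8,0],0],[[0,0,0],[0,0.8,0],0],[[0,0,0],[0,0.6,0],0],[[0,0,0],[0,0.3,0],0],[[0,0,0],[0,0,0],0]]'; python3 - <<'E'
from h import *
import cv2
s=get_state();print(s["ee_pos"],s["ee_rot"],s["wrist_force"])
a=grab_frame("side")[130:250,230:380,::-1];cv2.imwrite("pics/c14.png",cv2.resize(a,None,fx=5,fy=5,interpolation=cv2.INTER_CUBIC))
cv2.imwrite("pics/w14.png",grab_frame("wrist")[:,:,::-1])
E
```

```text
clock: 14.78
ee_pos: [642.4, 63.6, 240.5]
ee_rot: [-1.571, 0.009, 0.157]
wrist_force: [0.4, 0.2, -0.0]
gripper_width: 0.1
[642.41435686  63.60526682 240.50633327] [-1.57066153  0.00935126  0.15651322] [ 4.44846721e-01  2.37507740e-01 -4.16094016e-04]
```

View pics/c14.png

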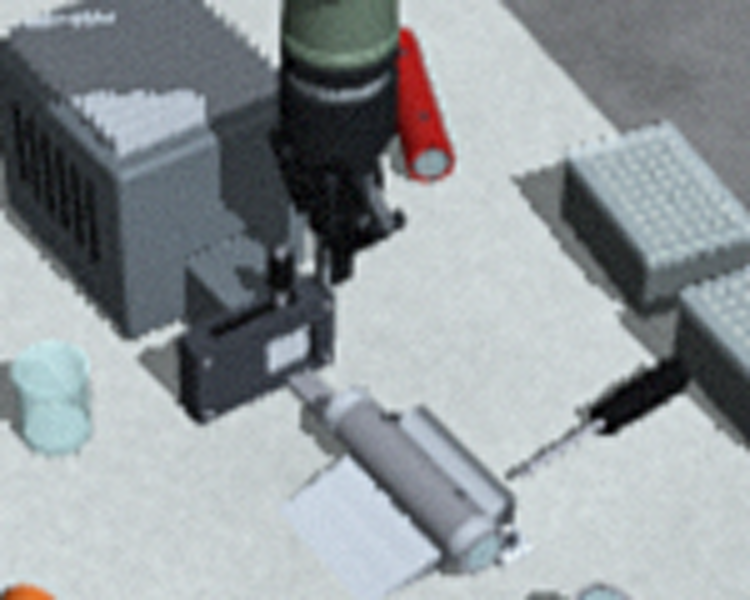

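View pics/w14.png

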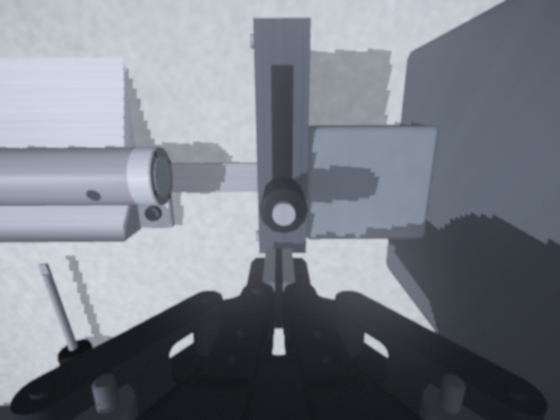

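Wrist view: knob (284,212), fingertips at (279,270) lined up beyond it. Tips are at about 68 mm, so I raise 9 mm to clear the frame top, then draw towards the robot.

```bash
python3 -m jog '[[[0,0,0],[0,-0.35,0.05],0],[[0,0,0],[-0.3,0,0],0],[[0,0,0],[-0.3,0,0],0],[[0,0,0],[-0.3,0,0],0],[[0,0,0],[0,0,0],0]]'; python3 - <<'E'
from h import *
import cv2
s=get_state();print(s["ee_pos"],s["ee_rot"],s["wrist_force"])
cv2.imwrite("pics/w15.png",grab_frame("wrist")[:,:,::-1])
E
```

```text
clock: 15.5
ee_pos: [620.0, 61.3, 254.7]
ee_rot: [-1.572, 0.001, 0.157]
wrist_force: [-0.7, 0.0, 0.3]
gripper_width: -0.1
[619.98180726  61.33733594 254.66182617] [-1.57225698e+00  1.44038114e-03  1.56889480e-01] [-0.7136006   0.04739575  0.30160248]
```

View pics/w15.png

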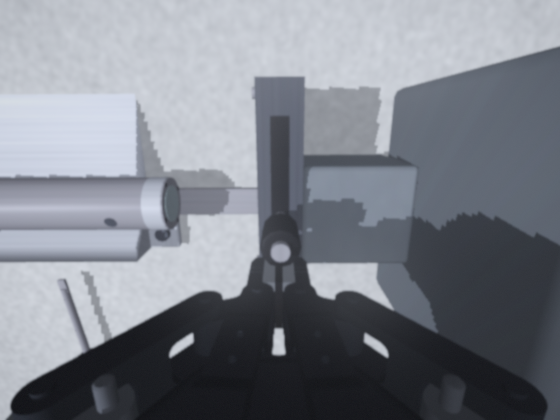

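Knob (281,252) right at the fingertips (278,268), centred. Drawing.

```bash
python3 -m jog '[[[0,0,0],[-0.3,0,0],0],[[0,0,0],[-0.3,0,0],0],[[0,0,0],[-0.3,0,0],0],[[0,0,0],[-0.3,0,0],0],[[0,0,0],[-0.3,0,0],0],[[0,0,0],[0,0,0],0]]'; python3 -m jog '[[[0,0,0],[-0.12,0,0],0],[[0,0,0],[0,0,0],0]]'
```

```text
clock: 16.3
ee_pos: [581.1, 55.0, 254.7]
ee_rot: [-1.573, -0.001, 0.157]
wrist_force: [0.3, -0.2, -0.6]
gripper_width: 0.1
clock: 16.55
ee_pos: [577.9, 54.5, 254.7]
ee_rot: [-1.572, -0.0, 0.157]
wrist_force: [-0.5, 0.1, 0.2]
gripper_width: -0.1
```

```bash
python3 -m jog '[[[0,0,0],[-0.08,0,0],0],[[0,0,0],[0,0,0],0]]'; python3 - <<'E'
from h import *
import cv2
s=get_state();print(s["ee_pos"],s["ee_rot"],s["wrist_force"])
cv2.imwrite("pics/w16.png",grab_frame("wrist")[:,:,::-1])
E
```

```text
clock: 16.8
ee_pos: [576.2, 54.3, 254.8]
ee_rot: [-1.572, -0.002, 0.157]
wrist_force: [1.3, 0.6, -0.8]
gripper_width: -0.1
[576.21300397  54.25562481 254.819661  ] [-1.57249401e+00 -1.51540721e-03  1.56726024e-01] [ 1.26496676  0.64343032 -0.78457408]
```

View pics/w16.png

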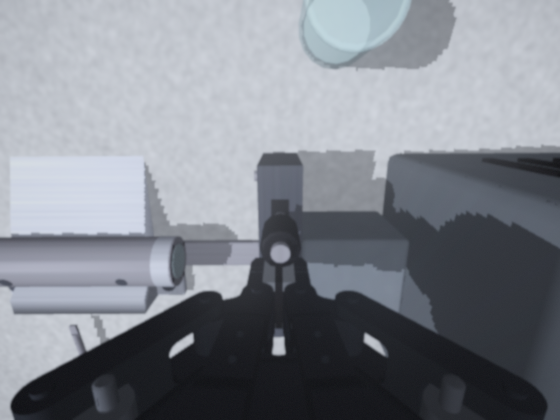

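Knob (281,252) has come along with the finger; slot still visible ahead. Continuing in small steps until the stop is felt.

```bash
for i in 1; do python3 -m jog '[[[0,0,0],[-0.1,0,0],0],[[0,0,0],[0,0,0],0]]'; done; python3 -m jog '[[[0,0,0],[-0.1,0,0],0],[[0,0,0],[0,0,0],0]]'
```

```text
clock: 17.1
ee_pos: [575.2, 54.1, 255.0]
ee_rot: [-1.573, -0.008, 0.156]
wrist_force: [0.5, 0.5, -2.4]
gripper_width: -0.3
clock: 17.35
ee_pos: [574.2, 53.9, 255.1]
ee_rot: [-1.573, -0.014, 0.156]
wrist_force: [2.4, -0.6, -0.7]
gripper_width: 0.4
```

The TCP lags and tilts while the tip stays put, so this is the end stop. One more push, then back off and look.

```bash
python3 -m jog '[[[0,0,0],[-0.2,0,0],0],[[0,0,0],[-0.05,0,0],0]]'; python3 -m jog '[[[0,0,0],[0.3,0,0],0],[[0,0,0],[0.6,0,0],0],[[0,0,0],[0.2,-0.5,0],0],[[0,0,0],[0,-1,0],0],[[0,0,0],[0,-1,0],0],[[0,0,0],[0,-1,0],0],[[0,0,0],[-1,-1,0],0],[[0,0,0],[-1,0,0],0],[[0,0,0],[-1,0,0],0],[[0,0,0],[-1,0,0],0],[[0,0,0],[-1,0,0],0],[[0,0,0],[-1,0,0],0],[[0,0,0],[-1,0,0],0],[[0,0,0],[0,0,0],0]]'; python3 - <<'E'
from h import *
import cv2
s=get_state();print(s["ee_pos"],s["ee_rot"],s["wrist_force"])
a=grab_frame("side")[165:285,215:365,::-1];cv2.imwrite("pics/c17.png",cv2.resize(a,None,fx=5,fy=5,interpolation=cv2.INTER_CUBIC))
a=grab_frame("top")[140:260,190:370,::-1];cv2.imwrite("pics/c18.png",cv2.resize(a,None,fx=4.4,fy=4.4,interpolation=cv2.INTER_CUBIC))
E
```

```text
clock: 17.6
ee_pos: [571.5, 53.4, 255.8]
ee_rot: [-1.573, -0.03, 0.155]
wrist_force: [4.8, 1.7, -4.3]
gripper_width: 0.2
clock: 19.35
ee_pos: [412.8, 29.4, 377.7]
ee_rot: [-1.575, -0.013, 0.156]
wrist_force: [0.6, -0.7, 0.7]
gripper_width: 0.2
[412.81662802  29.39054833 377.71821487] [-1.57451572 -0.01287087  0.1564017 ] [ 0.61071115 -0.67877702  0.70823384]
```

View pics/c17.png

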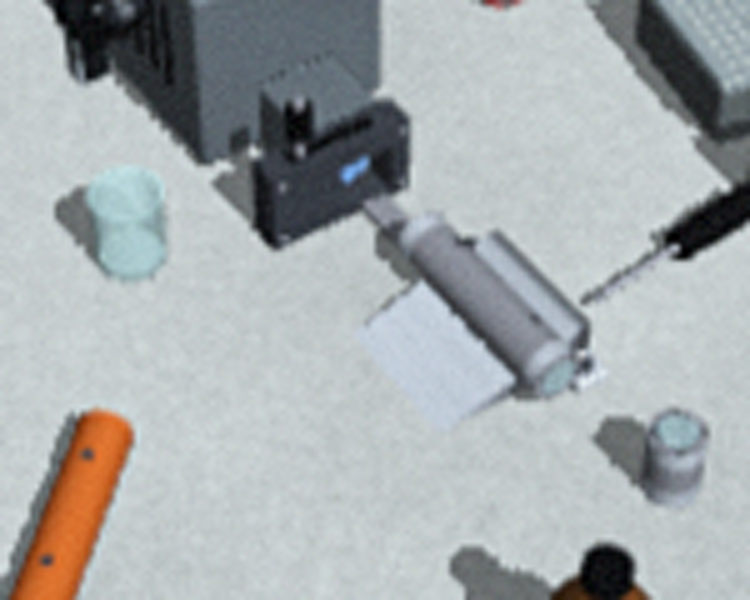

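View pics/c18.png

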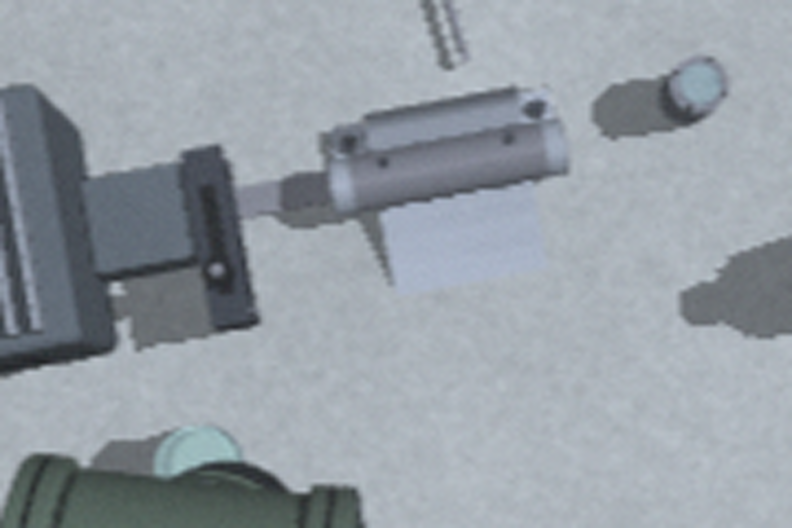

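Top crop: the knob has gone from (203,194) to (217,270), about 45 mm of travel. In the side crop the shutter window is now open and blue, the cell is unmoved in the V and the other things are in place.

```bash
python3 - <<'E'
from plant import *
print(close_job())
E
```

```text
the job is handed in; nothing more can be done
None
```

The cell is down in the V with both ends sticking out, the shutter is drawn fully open, and I handed the job in at about 19.5 s; no verdict was reported.

- **Cell:** I pushed it with the side of the open fingers, along the bench, up the ramp and over the crest into the V. It moved freely and squared up against both fingers on the ramp. In the last pictures it lies parallel to the block, about 2 mm off mid-length (the limit is 25 mm).
- **Shutter:** I drew the knob towards the robot with the shut fingertips until I felt the end stop. The top view shows about 45 mm of knob travel, and the window is open.
- **Other things:** the beaker, short cell, driver and bottle looked in place in the final crops. I did not check the rest closely after the moves, but the robot never went near them at low height.
- **Robot:** it stands clear above the bench, touching nothing. The highest wrist force I read at the end of any move was about 7 N, when the shutter reached its stop.
- **Disagreement:** my estimates of the V-block's origin along x differed by about 5 mm. Against the estimate I used, the cell reads x ≈ -5 mm, just outside the 4 mm limit. The V's bottom line put the origin about 4 mm nearer the robot, which would make it about -1 mm. I took it as seated because it looks fully down in the V in both the top and side views. I did not measure its roll angle; the two marks on it came back to the top after about one turn.

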